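Ring for the tailor and show the chalk

ROBOT

A 7-joint arm with a two-finger parallel gripper is mounted at the origin on the work surface; the furniture and walls round the work are solid. World frame = base frame: x ahead of the robot, y to its left, z up, the work surface at z = 0. Lengths are in m, angles in rad, forces in N, time in s.
With the tool pointing down it reaches from about 0.425 to 0.875 m from the base axis. Payload 8.4 kg.
Tool frame: the origin (TCP) lies between the finger pads, 19 mm behind the fingertips; this is the grasp point; z points along the fingers, y is the line along which they close (so a half turn about z gives the same grasp; the last joint's range is limited). The gripper opens to 87 mm and grips with 3 to 60 N. Pads are 19 mm wide; open, the fingers measure 117 mm over their backs; the gripper's body (75 mm by 190 mm) begins 51 mm behind the grasp point.
Start: joints at [1.038, 0.333, 0.04, 1.465, -0.013, 1.343, -0.059], TCP at [0.273, -0.59, 0.241] pointing down, gripper open.
Joint ranges: [-2.58, 2.58], [-0.38, 2.09], [-1.3, 1.39], [0.25, 2.4], [-1.5, 4.64], [0.08, 2.09], [-2.65, 2.65]. Speed limits (rad/s): [2.22, 2.22, 2.79, 2.79, 3.14, 3.14, 3.14].

INTERFACE

Orientations are given as a unit quaternion [w, x, y, z].
In Python, from plant import r gives the robot as it stands.
- The arm moves only by the tool shift_gripper, called after ">>>" by a JSON object that holds its "op" and its "data". Schema: {"type":"object","properties":{"moves":{"type":"array","items":{"type":"number"},"minItems":7,"maxItems":35},"only":{"type":"string"},"quiet":{"type":"boolean"},"lines":{"type":"string"}},"required":["moves"],"additionalProperties":false}. moves is one flat list of numbers that holds 1 to 5 rows one after another, with no inner brackets; each row has 7 numbers: the opening from 0.0 (shut) to 1.0 (fully open), then dx, dy, dz in shares of the most that a row can go, 1 being 62.5 mm, then a rotation vector rx, ry, rz in units of 0.25 rad; each row shifts and turns the commanded pose from where the row before left it, along the tool's axes as they then stand; what a row does not reach is not made up. A row lasts 1/8 s, in which the tool goes at most 0.0625 m and 0.188 rad, less where a joint would pass 70% of its speed; a pose out of reach is approached as far as the arm can. The fingers move at their own pace and stop on an object; the grip force is fixed at half the most. Time passes only in rows, so rows that do not move let the fingers close. The tool returns the time, the measured TCP pose, the force, the opening and the grip force at its end. only (a regular expression) keeps the lines of the reply that match it, lines (a string "A,B") keeps lines A to B, and quiet returns only ok. Input that does not fit is refused with a message, and nothing moves.
- r.observe(): the state, without advancing time (a new reading comes with each control period).
- r.snapshot(name): name is "scene" or "top"; returns a dict with "frame" (480x640x3 uint8, red, green, blue), "z_map" (480x640 float32, m along the optical axis (not along the pixel's ray), 0 where there is no reading), "camera_matrix" (3x3 intrinsics, pixels), "rvec" (rotation vector, rad) and "tvec" (3), from world to camera coordinates, as OpenCV has them. Camera axes: x right, y down, z forward; pixel columns grow to the right and rows downward; lengths in m; the calibration is good to about 2 mm. A picture is of the moment at which its call begins.
- r.sign_off(): hands the job in; it is judged then, once.
The state is a dict: "time": time; "q": joint angles; "qvel": joint speeds; "joint_torque": joint torques, N m; "eef_pos": TCP position; "ee_rot": TCP orientation; "ft_force": force on the tool from outside, world axes, zero at the start; "ft_torque": the same for the moment, N m; "width": opening from 0.0 (shut) to 1.0 (fully open); "grip_force": force on a finger pad.
Only numpy, scipy, OpenCV 4.12 (cv2) and the standard library are available. Lean on these libraries where they do the work, as an engineer would, in place of code of your own. Each camera call takes 0.05 s, during which the arm holds its last target. There are 200 camera calls.

TASK

Call the tailor by pressing the counter bell's button, let the button up, then show which chalk to use by touching the pink tailor's chalk lightly with the fingertips, and draw the hand well away from it. Be gentle: the bell and the pink chalk are only touched, never lifted, tipped or pushed along. Do not touch the white chalks or the two tins (blue ink pad, red pins), and leave everything else where it is.

Things in the scene. Friction and masses are not known exactly. Their poses are not given: they have to be found in the camera images.
- call_bell: counter bell, loose: pale dome on a black round base, 72 mm across, 54 mm high to the top of its push button, 170 g. Origin: centre of the underside, on the worktop; z up. It must stay where it stands.
- bell_top (a point): centre of the top of the bell's small brass push button when it is up, 54 mm above the worktop; the button is 12 mm across and stands clear above the dome, whose top is about 42 mm high.
- call_bell_button (a joint): the bell's button: 0 = up (at rest), 0.003 m = fully down; a spring lifts it again when let go (about 2.7 N per mm: 8 N fully down, and firm beyond). The bell rings when it is pressed beyond 0.0015, which takes 4 N.
- chalk_pink: flat pink tailor's chalk with rounded corners lying on the worktop, loose: 40 x 46 mm, 9 mm high, 20 g; the only pink one. Origin: centre of the underside; z up.
- pink_top (a point): centre of the flat top face of the pink chalk, 9 mm above the worktop.
- chalk_white_1: flat white tailor's chalk with rounded corners, 40 x 46 mm, 9 mm high, loose, lying on the worktop. Origin: centre of the underside; z up. Not to be touched.
- chalk_white_2: a second flat white tailor's chalk, 40 x 46 mm, 9 mm high, loose, lying on the worktop. Origin: centre of the underside; z up. Not to be touched.
- ink_pad_tin: flat dark blue ink pad tin, closed, 73 x 111 mm (111 along y), 18 mm high, loose, lying on the worktop. Origin: centre of the underside; z up. Not to be touched.
- pin_tin: round red tin of safety pins, 60 mm across, 23 mm high, loose, lying on the worktop. Origin: centre of the underside; z up. Not to be touched.
- spool_green: wooden thread spool of dark green thread standing upright, 38 mm across, 50 mm high, loose. Origin: centre of the underside; z up. A bystander, to be left where it is.
- slip_pad: pad of counter slips lying flat, 100 x 70 mm (100 along x), 14 mm high, loose. Origin: centre of the underside; z up. A bystander, to be left where it is.
- tape_roll: rolled yellow tailor's tape measure lying flat, 64 mm across, 16 mm high, loose. Origin: centre of the underside; z up. A bystander, to be left where it is.
- tag_pack: tied pack of buff card tags lying flat, 49 x 93 mm (93 along y), 23 mm high, loose. Origin: centre of the underside; z up. A bystander, to be left where it is.
- stapler: desk stapler with a cream arm and dark base, 36 x 168 mm, 49 mm high, fixed to the worktop; long axis y. Origin: centre of the underside. A bystander.

How it is judged:
By the outcome, as a careful person would: the job done as asked, in the order asked, and still so for the second after the job is handed in, with the robot touching nothing.
It also fails if it takes over 38 s, if anything falls off the work surface, if the arm or the gripper's body presses on something with over 40 N, if the wrist force passes 120 N, or if a joint passes its speed limit or range.

## Working session

There is one attempt and no reset: what is moved stays moved. The work goes in short steps, Python scripts to look and compute and a tool call to move; the robot and the scene stay as the last step left them, time stands still between calls to the robot, and variables do not carry over. Pictures are saved under pics/ and viewed, at most 10 in all, crops included, and the job is handed in when it is done.

```bash
ls; mkdir -p pics; cat > h.py <<'E'
import cv2, numpy as np
from plant import r
def snap(n,f):
    s=r.snapshot(n); np.savez('/tmp/'+f+'.npz',**{k:np.array(v) for k,v in s.items()})
    cv2.imwrite(f'pics/{f}.png',cv2.cvtColor(s['frame'],cv2.COLOR_RGB2BGR)); return s
def world(s,u,v,z=None):
    R=cv2.Rodrigues(np.array(s['rvec'],float))[0]; t=np.array(s['tvec'],float).ravel(); K=np.array(s['camera_matrix'])
    d=np.linalg.inv(K)@[u,v,1]; c=-R.T@t
    if z is None: return R.T@(d*s['z_map'][int(round(v)),int(round(u))]-t)
    w=R.T@d; return c+w*(z-c[2])/w[2]
E
python3 - <<'E'
from h import *
for n in('scene','top'): snap(n,n+'0')
o=r.observe(); print(o)
E
```

```text
pics
plant.py
{'time': 0.1, 'q': array([ 1.03776199,  0.33384441,  0.03988687,  1.46616641, -0.01340783,
        1.34327866, -0.05850688]), 'qvel': array([-0.00016239,  0.00025023,  0.00092405, -0.00411967,  0.00036155,
       -0.00102096, -0.00111198]), 'joint_torque': array([ 4.14822396e-03, -6.57809687e+01,  1.34025201e+00, -4.04711580e+01,
       -5.95324533e-02,  4.09258471e-02,  9.71191776e-05]), 'eef_pos': array([ 0.27304222, -0.58944883,  0.24045371]), 'ee_rot': array([-6.87152279e-04,  9.76569292e-01,  2.15202011e-01, -1.98857718e-04]), 'ft_force': array([-0.30981637,  0.70727359, -0.89895038]), 'ft_torque': array([ 0.00095442, -0.03838488, -0.02589775]), 'grip_force': 0.0, 'width': 1.0014126273630641}
```

View pics/scene0.png

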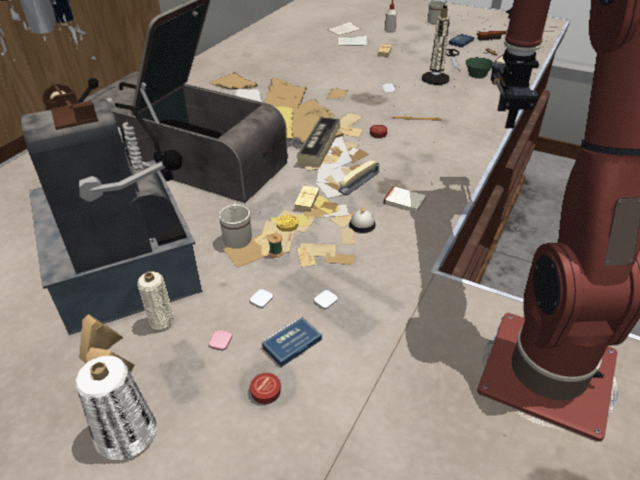

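View pics/top0.png

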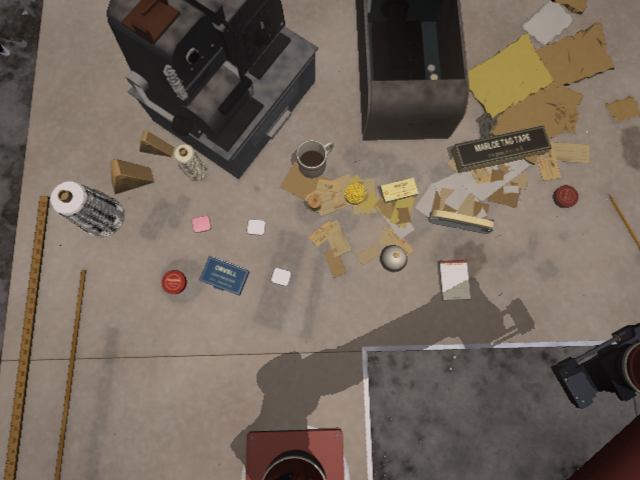

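The scene view has the bell at (362,218) and the pink chalk at (220,340). In the top view they are at (394,257) and (201,224), with the white chalks at (256,227) and (281,276), the blue tin at (224,275) and the red tin at (174,281). I'll enlarge the bell and the pink chalk.

```bash
python3 - <<'E'
from h import *
a=np.load('/tmp/top0.npz'); b=np.load('/tmp/scene0.npz')
def crop(s,u,v,h=20): return cv2.resize(s['frame'][v-h:v+h,u-h:u+h,::-1],(400,300) if 0 else (300,300),interpolation=cv2.INTER_CUBIC)
cv2.imwrite('pics/crops.png',np.vstack([np.hstack([crop(a,394,257),crop(a,201,224)]),np.hstack([crop(b,362,218),crop(b,220,340)])]))
for s,n in((a,'top'),(b,'scene')):
    hsv=cv2.cvtColor(s['frame'],cv2.COLOR_RGB2HSV)
    u,v=(201,224) if n=='top' else (220,340)
    m=np.zeros(hsv.shape[:2],bool); m[v-18:v+18,u-18:u+18]=True
    m&=(hsv[...,1]>60)&((hsv[...,0]>160)|(hsv[...,0]<5))&(hsv[...,2]>150)
    y,x=np.nonzero(m); print(n,'pink px',x.mean(),y.mean(),len(x),world(s,x.mean(),y.mean()),world(s,x.mean(),y.mean(),.009))
    R=cv2.Rodrigues(s['rvec'])[0]; print('cam',-R.T@s['tvec'].ravel())
for u,v in((394,257),(256,227),(281,276),(224,275),(174,281),(312,158),(190,165),(455,280)): print((u,v),world(a,u,v))
E
```

```text
top pink px 201.0206611570248 223.59504132231405 242 [0.63319486 0.23787249 0.01083259] [0.63366019 0.23834335 0.009     ]
cam [ 0.3396112  -0.05919862  1.16704414]
scene pink px 221.5 343.9761904761905 42 [0.6203889  0.24712088 0.00805038] [0.61982888 0.24771025 0.009     ]
cam [0.079208   0.81667069 0.92572521]
(394, 257) [ 0.52646483 -0.26048971  0.04372196]
(256, 227) [0.62190869 0.09364041 0.00543462]
(281, 276) [0.4898586  0.02834973 0.0060626 ]
(224, 275) [0.49360998 0.17211814 0.02360757]
(174, 281) [0.48173516 0.29964776 0.02017699]
(312, 158) [ 0.80286622 -0.05879443  0.02991074]
(190, 165) [0.75795938 0.24378159 0.11133502]
(455, 280) [ 0.46763693 -0.41866917  0.01575516]
```

View pics/crops.png

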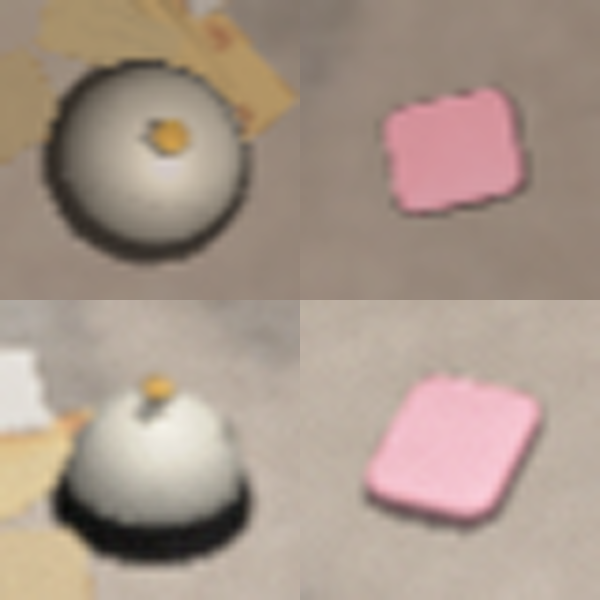

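The crops are enlarged 7.5×. The button top is at (396.4,254.6) in the top view and (362.5,208.6) in the scene view. The pink top face is centred at (201.1,223.7) and (220.3,338.8). Next I'll triangulate both.

```bash
cat >> h.py <<'E'
def tri(a,pa,b,pb):
    P=[np.c_[cv2.Rodrigues(s['rvec'])[0],s['tvec'].ravel()] for s in(a,b)]
    n=[np.linalg.inv(s['camera_matrix'])@[*p,1] for s,p in((a,pa),(b,pb))]
    X=cv2.triangulatePoints(P[0],P[1],n[0][:2].reshape(2,1),n[1][:2].reshape(2,1)).ravel(); return X[:3]/X[3]
E
python3 - <<'E'
from h import *
from scipy.spatial.transform import Rotation as Ro
a=np.load('/tmp/top0.npz'); b=np.load('/tmp/scene0.npz')
for n,pa,pb,z in(('bell',(396.4,254.6),(362.5,208.6),.054),('pink',(201.1,223.7),(220.3,338.8),.009)):
    print(n,tri(a,pa,b,pb),'at z',world(a,*pa,z),world(b,*pb,z))
# bell base outline check (circle bottom) : crop centre (149,161)->
print('base',world(a,374+149.5/7.5-.5,237+161.5/7.5-.5,.012))
q=r.observe()['ee_rot']; R=Ro.from_quat(np.roll(q,-1)).as_matrix(); print(R.round(3)); p=r.observe()['eef_pos']
print('tool delta to 60mm above bell',R.T@(np.array([.53,-.26,.2])-p))
E
```

```text
bell [ 0.52911701 -0.26528147  0.05490055] at z [ 0.53071104 -0.26503857  0.054     ] [ 0.52808308 -0.26665075  0.054     ]
pink [0.63191068 0.23752063 0.00903825] at z [0.63336947 0.23812554 0.009     ] [0.63031464 0.23731589 0.009     ]
base [ 0.52905612 -0.26453773  0.012     ]
[[ 0.907  0.42  -0.001]
 [ 0.42  -0.907  0.001]
 [-0.    -0.001 -1.   ]]
tool delta to 60mm above bell [ 0.37163491 -0.1908717   0.04069183]
```
Bell (0.529,-0.265), z .055. Pink (0.632,0.2375,0.009). Good checks.

Both triangulated heights agree with the text: bell button z 0.0549 (0.054 given), chalk z 0.0090. I'll approach above the bell with the gripper shut.

The manual's scale: shifts go in shares of 62.5 mm and turns go in units of 0.25 rad. Converting my numbers, 0.0527 m is 0.8432, -0.0267 m is -0.4272.

>>> {"op": "shift_gripper", "data": {"moves": [0, 0.8432, -0.4272, 0, 0, 0, 0, 0, 0.8432, -0.4272, 0, 0, 0, 0, 0, 0.8432, -0.4272, 0, 0, 0, 0, 0, 0.8432, -0.4272, 0, 0, 0, 0, 0, 0.8432, -0.4272, 0, 0, 0, 0]}}

```text
time: 0.72
eef_pos: [0.4569, -0.3562, 0.241]
ee_rot: [-0.0, 0.977, 0.215, -0.0]
ft_force: [1.1, -0.4, 0.0]
width: 0.516
grip_force: 0.0
```

>>> {"op": "shift_gripper", "data": {"moves": [0, 0.8432, -0.4272, 0.32, 0, 0, 0, 0, 0.8432, -0.4272, 0.32, 0, 0, 0, 0, 0, 0, 0, 0, 0, 0.6, 0, 0, 0, 0, 0, 0, 0.6, 0, 0, 0, 0, 0, 0, 0.536]}}

```text
time: 1.35
eef_pos: [0.5292, -0.2649, 0.2007]
ee_rot: [-0.0, 1.0, -0.002, -0.0]
ft_force: [-0.0, 0.3, 1.0]
width: 0.016
grip_force: 0.0
```

```bash
cat > d.py <<'E'
import sys
from h import *
from scipy.spatial.transform import Rotation as Ro
o=r.observe(); R=Ro.from_quat(np.roll(o['ee_rot'],-1)).as_matrix()
print(o['time'],o['eef_pos'],o['ft_force'],o['width'],'\n',R.round(4))
print('tool delta',R.T@(np.array(eval(sys.argv[1]))-o['eef_pos']))
E
python3 d.py '[.529,-.2653,.10]'; python3 -c "
from h import *
s=snap('top','t1'); b=snap('scene','s1')
cv2.imwrite('pics/c1.png',np.hstack([cv2.resize(x['frame'][v-75:v+75,u-100:u+100,::-1],(400,300)) for x,u,v in((s,400,230),(b,362,190))]))"
```

```text
1.35 [ 0.52918233 -0.26489801  0.20072297] [-0.0344028   0.25566488  1.01448882] 0.016278748809187928 
 [[ 1.0e+00 -4.6e-03 -9.0e-04]
 [-4.6e-03 -1.0e+00  4.0e-04]
 [-9.0e-04 -4.0e-04 -1.0e+00]]
tool delta [-8.55557263e-05  4.43933273e-04  1.00722926e-01]
```

View pics/c1.png

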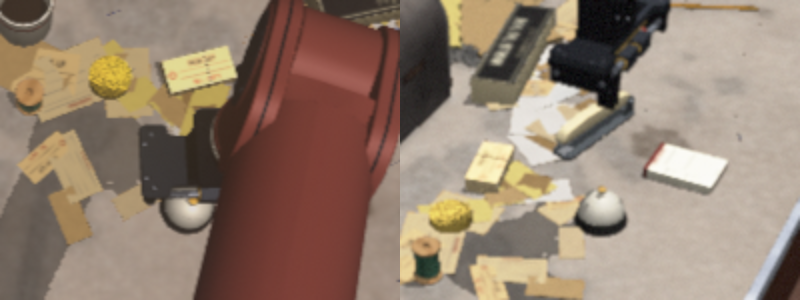

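The crop shows the shut gripper's fingertips above the bell, with its long axis along world y and the surroundings clear. Now I'll descend to just above the button.

Scaled: 0.04 m is 0.64, 0.03 m is 0.48.

>>> {"op": "shift_gripper", "data": {"moves": [0, 0, 0, 0.64, 0, 0, 0, 0, 0, 0, 0.64, 0, 0, 0, 0, 0, 0, 0.48, 0, 0, 0, 0, 0, 0, 0.128, 0, 0, 0, 0, 0, 0, 0, 0, 0, 0]}}

```text
time: 2.08
eef_pos: [0.5294, -0.2652, 0.0835]
ee_rot: [-0.0, 1.0, 0.001, -0.0]
ft_force: [0.1, 0.5, 0.5]
width: 0.006
grip_force: 0.0
```

```bash
python3 d.py '[.529,-.2653,.0705]'; python3 -c "
from h import *
s=snap('top','t2'); b=snap('scene','s2')
cv2.imwrite('pics/c2.png',np.hstack([cv2.resize(x['frame'][v-30:v+30,u-30:u+30,::-1],(400,400),interpolation=cv2.INTER_CUBIC) for x,u,v in((s,394,250),(b,362,205))]))"
```

```text
2.075 [ 0.52943885 -0.26518494  0.08349424] [0.11196936 0.48163017 0.51421961] 0.005676629962414299 
 [[ 1.0e+00  1.1e-03 -2.0e-04]
 [ 1.1e-03 -1.0e+00  2.0e-04]
 [-2.0e-04 -2.0e-04 -1.0e+00]]
tool delta [-0.0004363   0.0001175   0.01299431]
```

View pics/c2.png

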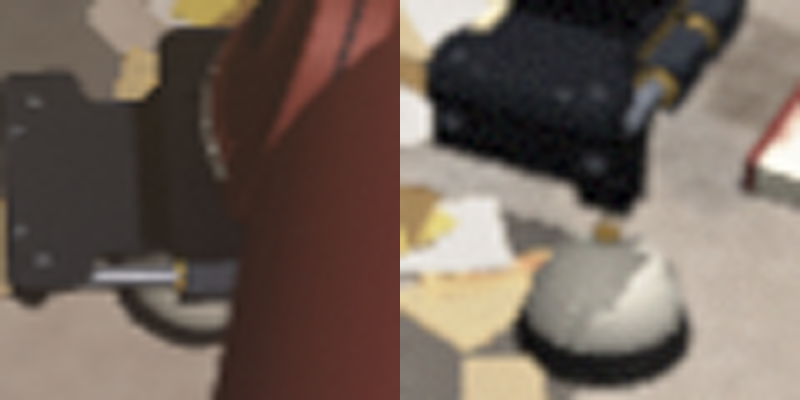

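The fingertips sit straight above the brass button at about (605,230) in the crop. I'll press in small steps and watch the force.

Scaled: 0.006 m is 0.096, 0.002 m is 0.032.

>>> {"op": "shift_gripper", "data": {"moves": [0, 0, 0, 0.096, 0, 0, 0, 0, 0, 0, 0.032, 0, 0, 0, 0, 0, 0, 0.016, 0, 0, 0, 0, 0, 0, 0.016, 0, 0, 0, 0, 0, 0, 0, 0, 0, 0]}}

```text
time: 2.8
eef_pos: [0.5293, -0.2651, 0.0732]
ee_rot: [-0.0, 1.0, -0.0, -0.0]
ft_force: [-0.0, 0.9, -0.3]
width: 0.003
grip_force: 0.0
```

>>> {"op": "shift_gripper", "data": {"moves": [0, 0, 0, 0.016, 0, 0, 0, 0, 0, 0, 0.008, 0, 0, 0, 0, 0, 0, 0, 0, 0, 0]}}

```text
time: 3.18
eef_pos: [0.5295, -0.2652, 0.0719]
ee_rot: [0.0, 1.0, -0.0, 0.0]
ft_force: [-0.2, -0.8, 1.2]
width: 0.004
grip_force: 1.0
```

>>> {"op": "shift_gripper", "data": {"moves": [0, 0, 0, 0.0112, 0, 0, 0, 0, 0, 0, 0.008, 0, 0, 0, 0, 0, 0, 0, 0, 0, 0]}}

```text
time: 3.55
eef_pos: [0.5295, -0.2652, 0.0708]
ee_rot: [0.0, 1.0, -0.0, 0.0]
ft_force: [-1.2, -0.3, 4.8]
width: 0.004
grip_force: 2.5
```

>>> {"op": "shift_gripper", "data": {"moves": [0, 0, 0, 0.0096, 0, 0, 0, 0, 0, 0, 0, 0, 0, 0]}}

```text
time: 3.8
eef_pos: [0.5295, -0.2652, 0.0703]
ee_rot: [0.0, 1.0, -0.0, 0.0]
ft_force: [-1.8, 1.5, 6.5]
width: 0.008
grip_force: 3.2
```

>>> {"op": "shift_gripper", "data": {"moves": [0, 0, 0, 0, 0, 0, 0]}}

```text
time: 3.92
eef_pos: [0.5295, -0.2652, 0.0703]
ee_rot: [0.0, 1.0, -0.0, 0.0]
ft_force: [-1.8, 0.7, 6.0]
width: 0.003
grip_force: 3.1
```

The force is about 6 N, over the 4 N needed to ring, with roughly 2.3 mm of travel. I'll let the button up, rise, and cross toward the chalk.

Scaled: -0.045 m is -0.72, -0.03 m is -0.48.

>>> {"op": "shift_gripper", "data": {"moves": [0, 0, 0, -0.032, 0, 0, 0, 0, 0, 0, -0.096, 0, 0, 0, 0, 0, 0, -0.48, 0, 0, 0, 0, 0, 0, -0.72, 0, 0, 0, 0, 0, 0, -0.72, 0, 0, 0]}}

```text
time: 4.55
eef_pos: [0.529, -0.2649, 0.1991]
ee_rot: [-0.0, 1.0, -0.0, -0.0]
ft_force: [0.3, -0.3, 0.1]
width: 0.0
grip_force: 0.0
```

>>> {"op": "shift_gripper", "data": {"moves": [0, 0.1824, -0.8944, 0, 0, 0, 0, 0, 0.1824, -0.8944, 0, 0, 0, 0, 0, 0.1824, -0.8944, 0, 0, 0, 0, 0, 0.1824, -0.8944, 0, 0, 0, 0, 0, 0.1824, -0.8944, 0, 0, 0, 0]}}

```text
time: 5.18
eef_pos: [0.5864, 0.0161, 0.1981]
ee_rot: [0.0, 1.0, -0.0, 0.0]
ft_force: [0.8, -0.4, -0.2]
width: 0.003
grip_force: 0.0
```

>>> {"op": "shift_gripper", "data": {"moves": [0, 0.1824, -0.8944, 0, 0, 0, 0, 0, 0.1824, -0.8944, 0, 0, 0, 0, 0, 0.1824, -0.8944, 0, 0, 0, 0, 0, 0.1824, -0.8944, 0, 0, 0, 0, 0, 0, 0, 0, 0, 0, 0]}}

```text
time: 5.8
eef_pos: [0.6304, 0.2445, 0.1973]
ee_rot: [-0.002, 1.0, 0.004, -0.001]
ft_force: [0.6, -1.0, 0.1]
width: 0.008
grip_force: 0.0
```

```bash
python3 d.py '[.632,.2375,.04]'; python3 -c "
from h import *
a=np.load('/tmp/top0.npz'); s=snap('top','t3'); b=snap('scene','s3')
for u,v in((184,150),(195,172),(197,178),(200,183),(95,195)): print(world(a,u,v).round(3))
cv2.imwrite('pics/c3.png',np.hstack([cv2.resize(x['frame'][v-h:v+h,u-h:u+h,::-1],(400,400),interpolation=cv2.INTER_CUBIC) for x,u,v,h in((s,394,257,25),(b,362,218,25))]))"
```

```text
5.8 [0.63043172 0.2444531  0.19729685] [ 0.56415043 -0.97567195  0.13472775] 0.008091703911156965 
 [[ 1.      0.0075 -0.0019]
 [ 0.0075 -1.      0.003 ]
 [-0.0019 -0.0031 -1.    ]]
tool delta [0.00180944 0.00744455 0.15727177]
[0.783 0.249 0.147]
[0.757 0.244 0.065]
[0.755 0.248 0.026]
[ 0.751  0.248 -0.004]
[0.677 0.459 0.138]
```

View pics/c3.png

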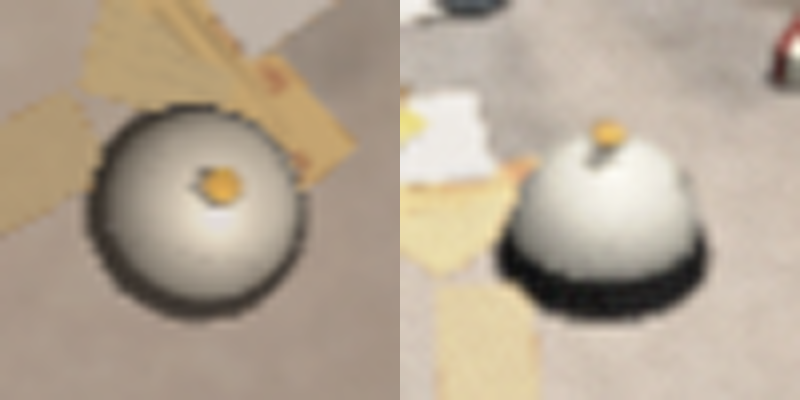

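View pics/t3.png

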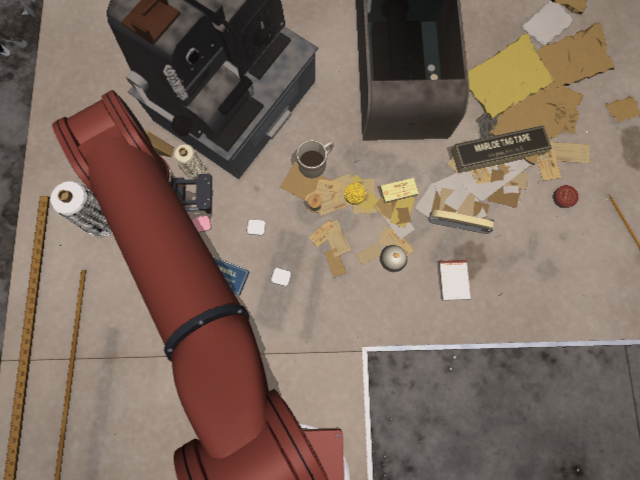

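The bell stands exactly as before, with its button up again at about (608,130) in the right crop. In the top view the arm passes near the tall spool at (184,155), so I'll check clearance for the descent.

View pics/s3.png

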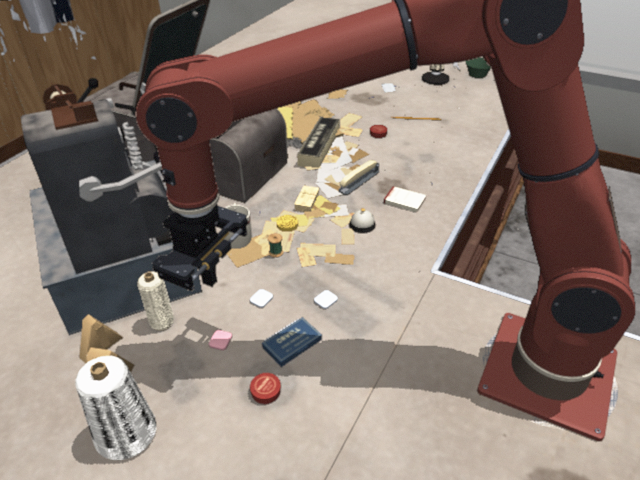

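```bash
python3 -c "
from h import *
for n in('t3','s3'):
    s=np.load('/tmp/'+n+'.npz'); P=np.array([world(s,u,v) for v in range(60,460,2) for u in range(40,340,2) if s['z_map'][v,u]>0])
    for x0 in np.arange(.5,.9,.05):
        m=(P[:,0]>x0)&(P[:,0]<x0+.05)&(P[:,1]>.1)&(P[:,1]<.4)&(P[:,2]>.19)
        if m.any(): print(n,x0.round(2),m.sum(),'z',P[m,2].min().round(3),P[m,2].max().round(3),'y',P[m,1].min().round(3),P[m,1].max().round(3))
print(r.observe()['q'])
"; python3 d.py '[.632,.2375,.09]'
```

```text
t3 0.5 698 z 0.586 0.642 y 0.108 0.247
t3 0.55 741 z 0.251 0.626 y 0.14 0.277
t3 0.6 834 z 0.256 0.61 y 0.149 0.298
t3 0.65 196 z 0.263 0.603 y 0.15 0.291
t3 0.7 97 z 0.378 0.416 y 0.161 0.217
t3 0.75 239 z 0.196 0.451 y 0.114 0.268
t3 0.8 768 z 0.191 0.457 y 0.1 0.303
t3 0.85 519 z 0.209 0.408 y 0.101 0.319
s3 0.5 645 z 0.522 0.625 y 0.192 0.247
s3 0.55 1535 z 0.249 0.619 y 0.144 0.334
s3 0.6 1873 z 0.19 0.607 y 0.142 0.335
s3 0.65 155 z 0.247 0.6 y 0.145 0.333
s3 0.7 24 z 0.377 0.392 y 0.193 0.221
s3 0.75 334 z 0.191 0.448 y 0.143 0.269
s3 0.8 1429 z 0.19 0.496 y 0.103 0.3
s3 0.85 1672 z 0.19 0.495 y 0.101 0.331
[-0.12732453  0.44242631 -0.41086579  1.43331818  0.17810006  1.30368118
 -2.11963306]
5.9 [0.63172357 0.23849787 0.19743532] [ 0.73921691 -0.50776577  0.16285431] 0.004298063673921577 
 [[ 1.0e+00  1.2e-03 -1.0e-03]
 [ 1.2e-03 -1.0e+00 -4.0e-04]
 [-1.0e-03  4.0e-04 -1.0e+00]]
tool delta [0.00037975 0.00095592 0.10743538]
```

The gripper body spans x 0.55–0.69, well clear of the tall spool's near side at x 0.75. I'll descend to just above the chalk.

>>> {"op": "shift_gripper", "data": {"moves": [0, 0, 0.016, 0.72, 0, 0, 0, 0, 0, 0, 0.72, 0, 0, 0, 0, 0, 0, 0.72, 0, 0, 0, 0, 0, 0, 0.32, 0, 0, 0, 0, 0, 0, 0.08, 0, 0, 0]}}

```text
time: 6.52
eef_pos: [0.6321, 0.2357, 0.0375]
ee_rot: [0.0, 1.0, -0.001, -0.001]
ft_force: [0.0, -0.5, 0.2]
width: 0.003
grip_force: 0.0
```

>>> {"op": "shift_gripper", "data": {"moves": [0, 0, 0, 0, 0, 0, 0, 0, 0, 0, 0, 0, 0, 0]}}

```text
time: 6.78
eef_pos: [0.6332, 0.2373, 0.0399]
ee_rot: [-0.0, 1.0, -0.0, 0.001]
ft_force: [-0.9, 0.2, -0.2]
width: 0.012
grip_force: 0.0
```

```bash
python3 d.py '[.632,.2375,.028]'
```

```text
6.775 [0.63318629 0.23732194 0.03987821] [-0.90686832  0.23724544 -0.22986551] 0.011672968362234977 
 [[ 1.0e+00 -4.0e-04  2.6e-03]
 [-4.0e-04 -1.0e+00  9.0e-04]
 [ 2.6e-03 -9.0e-04 -1.0e+00]]
tool delta [-0.00121711 -0.00016632  0.01187526]
```

>>> {"op": "shift_gripper", "data": {"moves": [0, 0, 0, 0.08, 0, 0, 0, 0, 0, 0, 0.016, 0, 0, 0, 0, 0, 0, 0.016, 0, 0, 0, 0, 0, 0, 0, 0, 0, 0, 0, 0, 0, 0, 0, 0, 0]}}

```text
time: 7.4
eef_pos: [0.6321, 0.237, 0.031]
ee_rot: [-0.0, 1.0, -0.0, 0.0]
ft_force: [-0.5, 0.1, -0.0]
width: 0.002
grip_force: 0.0
```

>>> {"op": "shift_gripper", "data": {"moves": [0, 0, 0, 0, 0, 0, 0]}}

```text
time: 7.52
eef_pos: [0.6321, 0.237, 0.031]
ee_rot: [-0.0, 1.0, -0.0, 0.0]
ft_force: [-0.5, -0.4, 0.7]
width: 0.005
grip_force: 0.0
```

>>> {"op": "shift_gripper", "data": {"moves": [0, 0, 0, 0.016, 0, 0, 0, 0, 0, 0, 0.016, 0, 0, 0, 0, 0, 0, 0, 0, 0, 0]}}

```text
time: 7.9
eef_pos: [0.632, 0.2369, 0.0288]
ee_rot: [0.0, 1.0, -0.0, -0.0]
ft_force: [-0.0, -0.5, -0.8]
width: 0.001
grip_force: 0.0
```

>>> {"op": "shift_gripper", "data": {"moves": [0, 0, 0, 0.008, 0, 0, 0, 0, 0, 0, 0, 0, 0, 0]}}

```text
time: 8.15
eef_pos: [0.6321, 0.2369, 0.0285]
ee_rot: [-0.0, 1.0, -0.0, -0.0]
ft_force: [-0.0, 0.3, -1.0]
width: 0.012
grip_force: 0.0
```

Scaled: 0.0004 m is 0.0064.

>>> {"op": "shift_gripper", "data": {"moves": [0, 0, 0, 0.0064, 0, 0, 0, 0, 0, 0, 0, 0, 0, 0]}}

```text
time: 8.4
eef_pos: [0.6321, 0.2369, 0.0283]
ee_rot: [-0.0, 1.0, -0.0, 0.0]
ft_force: [-0.1, -0.8, 3.7]
width: 0.004
grip_force: 1.4
```

>>> {"op": "shift_gripper", "data": {"moves": [0, 0, 0, 0.0048, 0, 0, 0, 0, 0, 0, 0, 0, 0, 0]}}

```text
time: 8.65
eef_pos: [0.6321, 0.237, 0.0283]
ee_rot: [0.0, 1.0, -0.0, 0.0]
ft_force: [-3.1, -1.3, 6.3]
width: 0.007
grip_force: 2.9
```

Contact is at TCP z 0.0283, which puts the fingertips at 9.3 mm with a light force of 4–6 N. I'll withdraw straight up and away.

Scaled: -0.06 m is -0.96, -0.05 m is -0.8.

>>> {"op": "shift_gripper", "data": {"moves": [0, 0, 0, -0.048, 0, 0, 0, 0, 0, 0, -0.32, 0, 0, 0, 0, 0, 0, -0.8, 0, 0, 0, 0, 0, 0, -0.96, 0, 0, 0, 0, 0, 0, -0.96, 0, 0, 0]}}

```text
time: 9.28
eef_pos: [0.6319, 0.237, 0.2242]
ee_rot: [-0.0, 1.0, 0.0, 0.001]
ft_force: [0.6, -0.1, -0.3]
width: 0.002
grip_force: 0.0
```

>>> {"op": "shift_gripper", "data": {"moves": [0, 0, 0.8, -0.32, 0, 0, 0, 0, 0, 0.88, 0, 0, 0, 0, 0, 0, 0.88, 0, 0, 0, 0, 0, 0, 0.8, 0, 0, 0, 0, 0, 0, 0, 0, 0, 0, 0]}}

```text
time: 9.9
eef_pos: [0.6323, 0.021, 0.2421]
ee_rot: [0.001, 1.0, -0.004, 0.001]
ft_force: [0.6, 1.3, -0.2]
width: 0.004
grip_force: 0.0
```

>>> {"op": "shift_gripper", "data": {"moves": [0, 0, 0, 0, 0, 0, 0, 0, 0, 0, 0, 0, 0, 0]}}

```text
time: 10.15
eef_pos: [0.632, 0.029, 0.2413]
ee_rot: [-0.0, 1.0, 0.001, 0.0]
ft_force: [-0.2, 0.7, -0.0]
width: 0.005
grip_force: 0.0
```

```bash
python3 - <<'E'
from h import *
a=np.load('/tmp/top0.npz'); s=snap('top','t4'); b=np.load('/tmp/scene0.npz'); c=snap('scene','s4')
print(r.observe()['eef_pos'],r.observe()['ft_force'])
f=lambda x,u,v,h:cv2.resize(x['frame'][v-h:v+h,u-h:u+h,::-1],(290,290),interpolation=cv2.INTER_CUBIC)
cv2.imwrite('pics/c4.png',np.vstack([np.hstack([f(x,*p) for x in (a,s)]) if 0 else np.hstack([f(x,*p),f(y,*p)]) for x,y,p in((a,s,(201,224,20)),(b,c,(220,340,20)))]))
E
```

```text
[0.63198271 0.02857435 0.24100038] [-0.00677337  1.08437836  0.89790233]
```

View pics/c4.png

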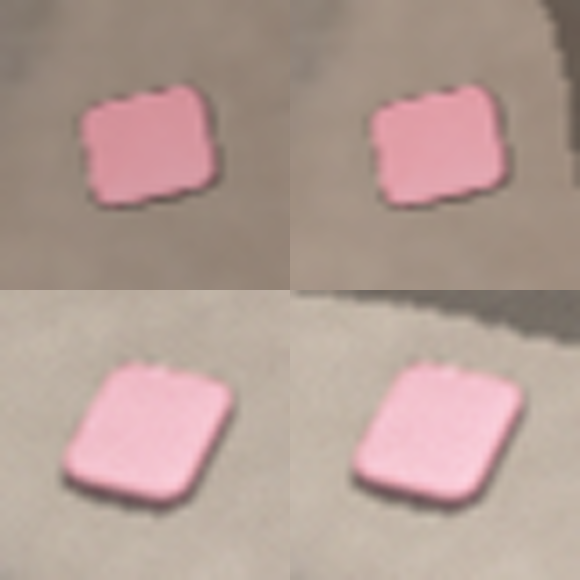

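The before and after crops match: the pink chalk has not moved, and the hand is about 0.3 m away. I'll hand in.

```bash
python3 -c "
from plant import r
print(r.sign_off())"
```

```text
the job is handed in; nothing more can be done
None
```

I pressed the bell with about 6 N, let its button up again, touched the pink chalk at about 6 N at most, drew the hand about 0.3 m away and handed the job in at about 10 s; pictures show the bell and pink chalk unmoved.

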